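Press the brass bench dog flush

ROBOT

A 6-joint arm with a two-finger parallel gripper is mounted at the origin on the work surface. World frame = base frame: x ahead of the robot, y to its left, z up, the work surface at z = 0. Lengths are in m, angles in rad, forces in N, time in s.
With the tool pointing down it reaches from about 0.3 to 0.875 m from the base axis. Payload 6.4 kg.
Tool frame: the origin (TCP) lies midway between the tips of the shut fingers; the grasp point (between the pads) lies 19 mm behind it; z points along the fingers, y is the line along which they close (so a half turn about z gives the same grasp; the last joint's range is limited). The gripper opens to 85 mm and grips with 20 to 120 N. Pads are 22 mm wide; open, the fingers measure 114 mm over their backs; the gripper's body (76 mm by 85 mm) begins 54 mm behind the grasp point. The pads swing forward as they close: fully open they stand 13 mm farther back than shut.
Start: joints at [1.034, 0.181, 1.607, -0, 1.354, -0.206], TCP at [0.187, 0.544, 0.231] pointing down, gripper open.
Joint ranges: [-2.99, 2.99], [-0.89, 2.07], [0.3, 2.58], [-1.14, 4.28], [0, 2.63], [-3.12, 3.12]. Speed limits (rad/s): [2.57, 2.57, 3.01, 3.14, 3.14, 3.14].

INTERFACE

Orientations are given as a unit quaternion [w, x, y, z].
In Python, from bench import sensors, vision, ctrl gives the robot as it stands.
- The arm moves only by the tool carry_out, never from a script. Its argument "deltas" is text: rows parted by semicolons, each of 7 numbers parted by spaces: the shift along the tool's x, y, z in mm, then the turn, a rotation vector about the tool's x, y, z in rad, then the closure, from 0 (fully open) to 1 (shut). In form: tx ty tz ax ay az claw; .... A call has 1 to 12 rows; each row is the pose to reach, as a shift and turn from the pose commanded when the call began, along the tool's axes at that moment; what a row does not reach only later rows make up. A row lasts 1/8 s, in which the tool goes at most 62.5 mm and 10.7 degrees, less where a joint would pass 70% of its speed; a pose out of reach is approached as far as the arm can. A call with a gripper value outside its range is refused whole. The fingers move at their own pace and stop on an object; the grip force is fixed at half the most. Time passes only in rows, so rows that repeat a pose let the fingers close. It gives the time, the measured TCP pose, the force, the opening and the grip force at its end, in the units of the state.
- sensors.get_obs(): the state, without advancing time (a new reading comes with each control period).
- vision.camera(name): name is "scene" or "top" or "wrist"; returns the picture (400x640x3 uint8, blue, green, red); there is no depth.
- vision.camera_model(name): a dict with "K" (3x3 intrinsics, pixels), "extrinsics" (4x4, takes a point from world to camera coordinates); the wrist camera has in their place "hand_eye" (4x4, takes a point from camera to tool coordinates, whose origin is the TCP and whose axes are the flange's). Camera axes: x right, y down, z forward; pixel columns grow to the right and rows downward; lengths in m; the calibration is good to about 2 mm. The wrist camera is an equidistant fisheye: a pixel r from the principal point sees the ray r / f radians off the axis. A picture is of the moment at which its call begins: read the wrist's pose just before it. camera_model takes no time and is no camera call.
- ctrl.hand_in(): hands the job in; it is judged then, once.
The state is a dict: "time_s": time; "q": joint angles; "dq": joint speeds; "joint_efforts": joint torques, N m; "eef_pos": TCP position; "eef_rot": TCP orientation; "wrist_force": force on the tool from outside, world axes, zero at the start; "torque": the same for the moment, N m; "opening": opening from 0.0 (shut) to 1.0 (fully open); "grasp_force": force on a finger pad.
Only numpy, scipy, OpenCV 4.12 (cv2) and the standard library are available. Lean on these libraries where they do the work, as an engineer would, in place of code of your own. Each camera call takes 0.05 s, during which the arm holds its last target. There are 200 camera calls.

TASK

The brass bench dog standing up out of the carving bench is in the way of the gouge: press it gently down with the fingertips until its head is flush with the bench top, then take the hand away. The two brown wooden dogs are set as stops for the next board, so leave them standing and untouched. Do not touch the carved panel, do not lean hard on the bench, and do not pull the brass dog up or shift the mallet, the gouge or the bottle.

Things in the scene. Friction and masses are not known exactly. Their poses are not given: they have to be found in the camera images.
- dog_brass (a joint): how far the brass dog is pressed down, in m: 0.030 = fully home, head flush with the bench top (its stop); it starts from 0.005 to 0.014, head 16 to 25 mm above the bench top. The dog is a smooth upright brass-yellow cylinder, 25 mm in diameter, with a flat head. It slides down in its hole against about 3 N of friction, has no spring, and stays where it is left
- dog_brass_head (a point): centre of the flat top face of the brass dog; z up. It goes down with the dog. The stop at flush is hard and sudden, so arrive slowly: 10 to 20 mm/s is gentle, 40 mm/s strikes it with some 50 N, which is too hard
- hole_brass: the 25 mm hole the brass dog stands in, shown as a thin dark ring of 29 mm diameter. Origin on the hole's axis at the level of the bench top, z up. The five holes of the bench lie in one straight row, 100 mm apart, and the three dogs may be in any of them; the two empty holes are plain black discs, level with the bench top
- dog_wood1_head (a point): centre of the flat top of one reddish-brown wooden dog, also 25 mm in diameter, standing 16 to 25 mm above the bench top in the same row; it slides as easily as the brass one and must stay as it is
- dog_wood2_head (a point): the same for the other reddish-brown wooden dog
- hole_wood1: the hole of the first wooden dog: origin on its axis at the level of the bench top
- hole_wood2: the hole of the second wooden dog: origin on its axis at the level of the bench top
- bench: light beech bench-top carving bench, fixed, 360 mm (its x, away from the robot) by 600 mm (its y) and 90 mm high. Origin at the centre of its underside, on the table; z up. The row of dog holes runs along its y at x = -120 mm; a fence 24 mm thick and 30 mm high runs along its far edge
- panel: relief-carved limewood panel with a rosette, loose, 170 by 280 mm and 26 mm thick, lying flat on the bench before the fence; its near edge is more than 75 mm beyond the dog holes. Origin at the centre of its underside
- mallet: dark round carver's mallet standing on its head, handle up, loose, 80 mm in diameter and 210 mm tall, at the far left corner of the bench. Origin at the centre of its foot
- gouge: small palm gouge, loose, 140 mm long and 32 mm thick, lying at the right end of the bench beyond the dog holes. Origin under its middle, on the bench; its x axis points to the steel tip
- bottle: water bottle with blue label, loose, 62 mm in diameter and 205 mm tall, standing on the table just to the right of the bench. Origin at the centre of its foot
Not all that is in view belongs to the job. Of the things that look like the bottle, take the one that is farthest from the robot's base at the start. There is more than one size of the mallet; the job needs the smaller.

How it is judged:
On the way, in this order (a step that is already met when the one before it is completed fails the run):
1. the fingertips press on the brass dog while it still stands proud of the bench (contact force between the fingers and hole_brass above 0.5 N and value of joint dog_brass below 0.026 m), for 0.04 s.
2. the brass dog is pressed home, its head flush with the bench top (value of joint dog_brass above 0.0275 m), for 0.2 s.
At the end, for the whole second after the job is handed in: The brass dog's head is flush with the bench top to within 2.5 mm and stays there; both wooden dogs stand within 3 mm of where they were; panel, mallet and bottle are within 6 mm and the gouge within 8 mm of where they lay, mallet and bottle upright (value of joint dog_brass above 0.0275 m and distance of each of dog_wood1_head, dog_wood2_head from where it was at the start of the episode below 0.003 m and distance of each of panel, mallet, bottle from where it was at the start of the episode below 0.006 m and angle between each of mallet, bottle's own z axis and vertical below 0.1 rad and distance of gouge from where it was at the start of the episode below 0.008 m); the robot touches nothing.
It fails at once if the brass dog is pulled up (value of joint dog_brass below 0.003 m).
It fails at once if the dog or the bench is pressed hard instead of gently (over 40 N) (contact force between anything else and hole_brass above 40 N or contact force between any of the arm, the fingers and bench above 40 N).
It fails at once if a wooden dog is touched or moved (contact force between any of the arm, the fingers and hole_wood1 above 0.5 N or contact force between any of the arm, the fingers and hole_wood2 above 0.5 N or distance of any of dog_wood1_head, dog_wood2_head from where it was at the start of the episode above 0.003 m).
It fails at once if the carved panel is touched or moved (contact force between any of the fingers, the arm and panel above 0.5 N or distance of panel from where it was at the start of the episode above 0.006 m).
It fails at once if the mallet, gouge or bottle is moved (distance of any of mallet, bottle from where it was at the start of the episode above 0.006 m or distance of gouge from where it was at the start of the episode above 0.008 m).
It also fails if it takes over 32 s, if anything falls off the work surface, if the arm or the gripper's body presses on something with over 40 N, if the wrist force passes 120 N, or if a joint passes its speed limit or range.

## Working session

There is one attempt and no reset: what is moved stays moved. The work goes in short steps, Python scripts to look and compute and a tool call to move; the robot and the scene stay as the last step left them, time stands still between calls to the robot, and variables do not carry over. Pictures are saved under pics/ and viewed, at most 10 in all, crops included, and the job is handed in when it is done.

Besides the shell and the picture viewer there is one more tool, called by a JSON object that holds its "api" and its "payload", one argument or row to a line. carry_out: Moves the arm, as the interface text tells. Its arguments: {"type":"object","properties":{"deltas":{"type":"string"}},"required":["deltas"]}

```bash
mkdir -p pics; cat > h.py <<'E'
import numpy as np, cv2
from bench import sensors, vision, ctrl
def ray(name,u,v):
    m=vision.camera_model(name);K=np.array(m["K"]);E=np.array(m["extrinsics"])
    R,t=E[:3,:3],E[:3,3]
    return -R.T@t, R.T@(np.linalg.inv(K)@[u,v,1])
def onz(name,u,v,z):
    o,d=ray(name,u,v); return o+d*(z-o[2])/d[2]
E
python3 - <<'E'
from h import *
o=sensors.get_obs();print(o["eef_pos"],o["eef_rot"],o["opening"],o["time_s"])
for n in("scene","top"): cv2.imwrite(f"pics/{n}0.png",vision.camera(n))
m=vision.camera_model("top");print(m)
E
```

```text
[0.1864373  0.54335085 0.2303981 ] [-3.31519110e-04  1.64634505e-01  9.86354256e-01 -8.06791793e-04] 0.9988350012885434 0.0
{'K': array([[434.74465319,   0.        , 325.13389859],
       [  0.        , 434.74465319, 202.09694696],
       [  0.        ,   0.        ,   1.        ]]), 'extrinsics': array([[-0.01570544, -0.99931951, -0.03337455,  0.04194311],
       [-0.99282213,  0.01954396, -0.11799257,  0.62434316],
       [ 0.11856455,  0.03128187, -0.99245347,  1.07533579],
       [ 0.        ,  0.        ,  0.        ,  1.        ]])}
```

View pics/top0.png

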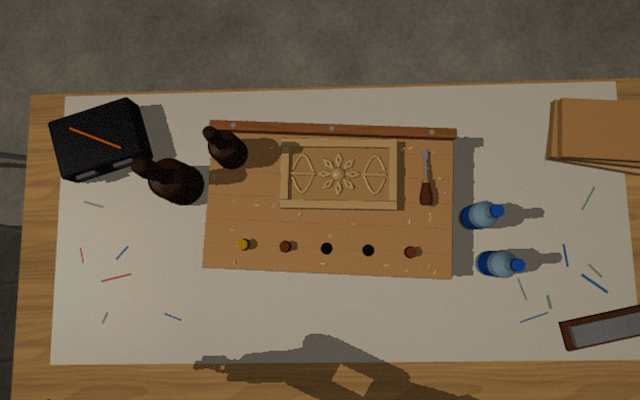

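View pics/scene0.png

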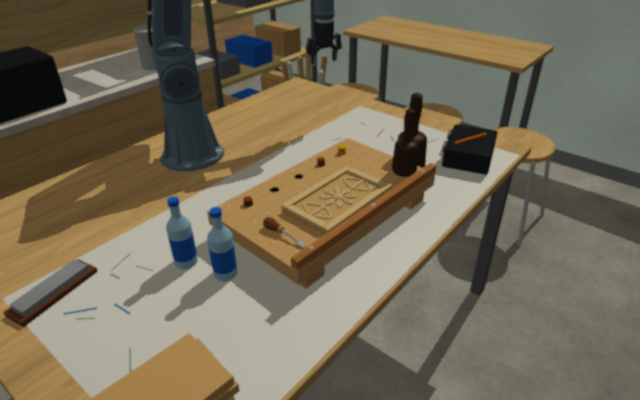

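The top view shows the brass dog at about (244,244). The wooden dogs are at (286,246) and (411,252), and the empty holes are at (326,248) and (368,250). The scene view agrees, with brass at (342,150) and its wooden neighbour at (321,161).

```bash
python3 - <<'E'
from h import *
from scipy.ndimage import center_of_mass
def blobs(img,lo,hi,box):
    x0,y0,x1,y1=box; m=cv2.inRange(cv2.cvtColor(img,cv2.COLOR_BGR2HSV)[y0:y1,x0:x1],lo,hi)
    n,l,s,c=cv2.connectedComponentsWithStats(m)
    return [(c[i]+[x0,y0],s[i].tolist()) for i in range(1,n) if s[i][4]>8]
t=cv2.imread("pics/top0.png");s=cv2.imread("pics/scene0.png")
H=[]
for b in [(315,238,338,258),(357,240,380,260)]:
    r=blobs(t,(0,0,0),(180,255,35),b);print(r)
    H.append(onz("top",*max(r,key=lambda k:k[1][4])[0],.09))
H=np.array(H);d=H[0]-H[1];print("holes",H,np.linalg.norm(d))
u=d/np.linalg.norm(d);print("brass hole extrap",H.mean(0)+u*.25, "wood1",H.mean(0)+u*.15)
bt=blobs(t,(18,120,90),(35,255,255),(230,232,262,256));bs=blobs(s,(18,120,90),(35,255,255),(332,142,352,158))
print("brass",bt,bs)
for c,st in bt: print(onz("top",*c,.11))
print(t[244,236:252].tolist())
cv2.imwrite("pics/crop.png",np.hstack([cv2.resize(t[230:262,228:300],None,fx=6,fy=6,interpolation=0)[:192,:432],cv2.resize(s[140:172,310:370],None,fx=6,fy=6,interpolation=0)]))
E
```

```text
[(array([326.09782609, 247.97826087]), [6, 5, 11, 11, 92])]
[(array([367.83695652, 249.90217391]), [6, 5, 11, 11, 92])]
holes [[ 0.50742207  0.02866802  0.09      ]
 [ 0.50121243 -0.07145052  0.09      ]] 0.10031092259838865
brass hole extrap [0.51979324 0.22812928 0.09      ] wood1 [0.51360284 0.12832107 0.09      ]
brass [(array([241.78409091, 244.11363636]), [7, 7, 11, 11, 88])] [(array([342.3411215 , 148.88785047]), [0, 0, 20, 16, 214])]
[0.51954095 0.22868386 0.11      ]
[[54, 101, 144], [27, 104, 148], [0, 101, 148], [3, 103, 148], [3, 99, 148], [0, 96, 145], [13, 101, 150], [13, 106, 152], [12, 103, 150], [6, 101, 148], [5, 93, 139], [15, 64, 94], [13, 28, 43], [2, 21, 30], [22, 37, 57], [29, 54, 76]]
```

View pics/crop.png

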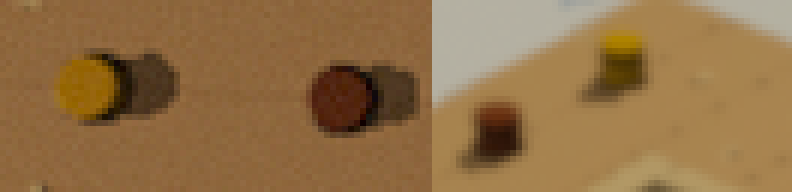

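{"api": "carry_out", "payload": {
  "deltas": "-20 -9 0 0 0 0 1; -62 -28 0 0 0 0 1; -112 -51 0 0 0 0 1; -167 -76 0 0 0 0 1; -221 -100 0 0 0 0 1; -276 -125 5 0 0 0 1; -326 -148 10 0 0 0 1; -368 -167 20 0 0 0 1; -397 -180 30 0 0 0 1; -418 -190 40 0 0 0 1; -418 -190 40 0 0 0 1; -418 -190 40 0 0 0 1"
}}

```text
time_s: 1.6
eef_pos: [0.5198, 0.229, 0.1912]
eef_rot: [-0.0, 0.164, 0.986, 0.0]
wrist_force: [0.4, -0.0, 0.4]
opening: -0.0
grasp_force: 0.0
```

```bash
python3 - <<'E'
from h import *
from scipy.spatial.transform import Rotation as Ro
o=sensors.get_obs();w,x,y,z=o["eef_rot"]
R=Ro.from_quat([x,y,z,w]).as_matrix()
print(o["time_s"],o["eef_pos"],R.round(3),o["opening"],o["wrist_force"])
print("tool delta mm",R.T@(np.array([.520,.2283,.115])-o["eef_pos"])*1000)
im=vision.camera("wrist");cv2.imwrite("pics/w1.png",im)
m=vision.camera_model("wrist");print(m)
t=vision.camera("scene");cv2.imwrite("pics/s1.png",cv2.resize(t[40:200,240:480],None,fx=3,fy=3))
E
```

```text
1.6 [0.51975287 0.22904053 0.1912158 ] [[-0.946  0.324 -0.001]
 [ 0.324  0.946  0.   ]
 [ 0.001  0.    -1.   ]] -0.0004899265390223092 [ 0.40240732 -0.01957273  0.35747689]
tool delta mm [-0.53285721 -0.62156998 76.21540594]
{'K': array([[309.70691629,   0.        , 320.04322734],
       [  0.        , 309.70691629, 199.3895874 ],
       [  0.        ,   0.        ,   1.        ]]), 'hand_eye': array([[ 1.08747951e-03, -9.49816122e-01, -3.12806891e-01,
         8.03602059e-02],
       [ 9.99999303e-01,  8.89162327e-04,  7.76639030e-04,
        -7.70040674e-04],
       [-4.59528169e-04, -3.12807517e-01,  9.49816427e-01,
        -1.41973614e-01],
       [ 0.00000000e+00,  0.00000000e+00,  0.00000000e+00,
         1.00000000e+00]])}
```

View pics/w1.png

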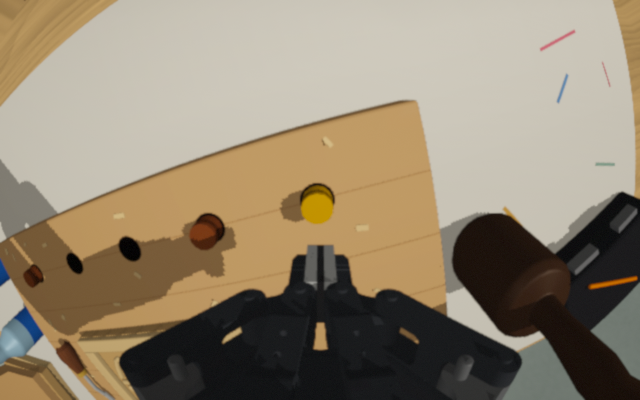

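View pics/s1.png

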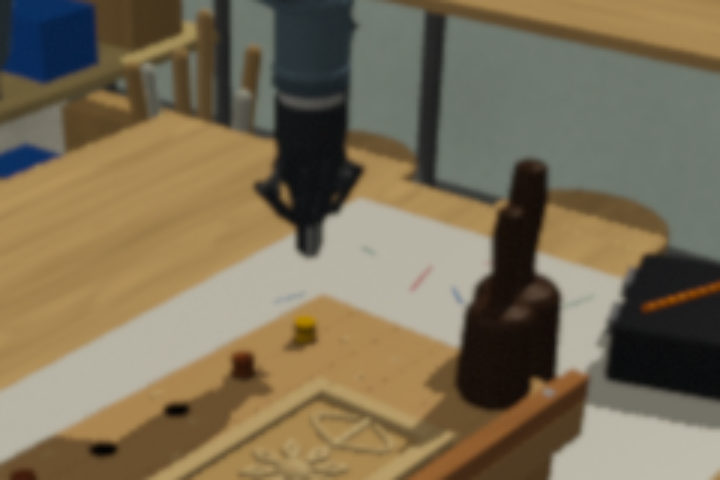

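The wrist view puts the brass head at (317,204). That is about (+3.6, -2.9) mm from the tool axis, and the top camera gives (-0.5, -0.6) mm, so I'll take (2, -2). Next I lower to 5 mm above the highest the head can be, then press at 16 mm/s or less.

{"api": "carry_out", "payload": {
  "deltas": "1 -1 6 0 0 0 1; 2 -2 18 0 0 0 1; 2 -2 32 0 0 0 1; 2 -2 46 0 0 0 1; 2 -2 58 0 0 0 1; 2 -2 66 0 0 0 1; 2 -2 70 0 0 0 1; 2 -2 72 0 0 0 1; 2 -2 74 0 0 0 1; 2 -2 76 0 0 0 1; 2 -2 78 0 0 0 1; 2 -2 80 0 0 0 1"
}}

```text
time_s: 3.2
eef_pos: [0.518, 0.2272, 0.1116]
eef_rot: [0.0, 0.165, 0.986, 0.0]
wrist_force: [-0.8, -0.2, 2.8]
opening: -0.002
grasp_force: 1.4
```

Contact with the dog reads about 3 N, as expected, so I continue slowly.

{"api": "carry_out", "payload": {
  "deltas": "0 0 2 0 0 0 1; 0 0 4 0 0 0 1; 0 0 6 0 0 0 1; 0 0 8 0 0 0 1; 0 0 10 0 0 0 1; 0 0 12 0 0 0 1; 0 0 14 0 0 0 1; 0 0 16 0 0 0 1; 0 0 17 0 0 0 1; 0 0 18 0 0 0 1; 0 0 18 0 0 0 1"
}}

```text
time_s: 4.58
eef_pos: [0.5178, 0.2271, 0.0932]
eef_rot: [-0.0, 0.165, 0.986, -0.0]
wrist_force: [1.8, -0.2, 2.6]
opening: 0.001
grasp_force: 0.8
```

{"api": "carry_out", "payload": {
  "deltas": "0 0 1 0 0 0 1; 0 0 2 0 0 0 1; 0 0 2.5 0 0 0 1; 0 0 2.5 0 0 0 1"
}}

```text
time_s: 5.08
eef_pos: [0.5178, 0.2271, 0.0907]
eef_rot: [-0.0, 0.165, 0.986, -0.0]
wrist_force: [1.2, 0.4, 1.9]
opening: 0.002
grasp_force: 0.7
```

{"api": "carry_out", "payload": {
  "deltas": "0 0 0.5 0 0 0 1; 0 0 1 0 0 0 1; 0 0 1 0 0 0 1; 0 0 1 0 0 0 1"
}}

```text
time_s: 5.58
eef_pos: [0.5179, 0.2271, 0.0905]
eef_rot: [0.0, 0.165, 0.986, -0.0]
wrist_force: [-1.8, -0.1, 7.5]
opening: -0.001
grasp_force: 3.9
```

The tool stopped at z = 0.0905 with the force up to 7.5 N, so the dog is on its stop. Now I lift away and check.

{"api": "carry_out", "payload": {
  "deltas": "0 0 1 0 0 0 1; 0 0 -1 0 0 0 1; 0 0 -4 0 0 0 1; 0 0 -12 0 0 0 1; 0 0 -28 0 0 0 1; 0 0 -50 0 0 0 1; 0 0 -75 0 0 0 1; 0 0 -95 0 0 0 1; 0 0 -105 0 0 0 1; 0 0 -110 0 0 0 1; 0 0 -110 0 0 0 1"
}}

```text
time_s: 6.95
eef_pos: [0.5177, 0.2271, 0.1997]
eef_rot: [-0.0, 0.165, 0.986, -0.0]
wrist_force: [0.3, 0.1, -0.1]
opening: -0.003
grasp_force: 0.0
```

```bash
python3 - <<'E'
from h import *
w=vision.camera("wrist");s=vision.camera("scene")
cv2.imwrite("pics/end.png",np.hstack([cv2.resize(w[120:280,160:400],None,fx=1.6,fy=1.6),cv2.resize(s[110:238,200:400],(400,256))]))
o=sensors.get_obs();print(o["time_s"],o["eef_pos"],o["wrist_force"])
E
```

```text
7.05 [0.51735004 0.22699137 0.19894731] [-0.73477196 -0.09711632  0.6320645 ]
```

View pics/end.png

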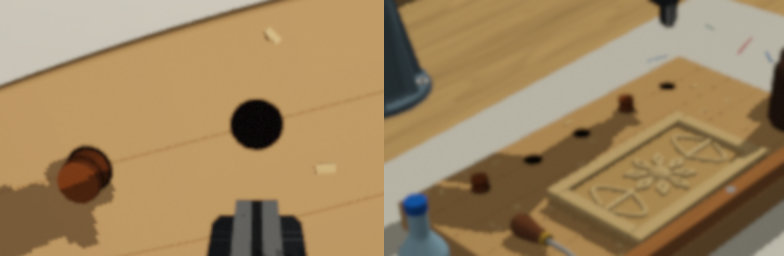

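The brass head no longer shows above the bench: only the dark ring disc is left at crop pixel (257,124). The wooden dog at (83,175) stands as before and nothing else has moved.

```bash
python3 -c "
from bench import ctrl
print(ctrl.hand_in())"
```

```text
the job is handed in; nothing more can be done
None
```

I pressed the brass dog gently down to its stop, flush with the bench top (7.5 N at the last reading), lifted the hand clear, and handed the job in; the final pictures show nothing else moved, but the hand-in returned no verdict.

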